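# Press the sample carrier under the drag spring

### The arm

A 6-joint arm with a two-finger parallel gripper is mounted at the origin on a cart in front of the work surface, level with it; the furniture and walls round the work are solid. World frame = base frame: x ahead of the robot, y to its left, z up, the work surface at z = 0. Lengths are in m, angles in rad, forces in N, time in s.
With the tool pointing down it reaches from about 0.3 to 0.85 m from the base axis. Payload 5.4 kg.
Tool frame: the origin (TCP) lies at the very end of the fingers, on their centre line; the grasp point (between the pads) lies 19 mm behind it; z points along the fingers, y is the line along which they close (so a half turn about z gives the same grasp; the last joint's range is limited). The gripper opens to 85 mm and grips with 20 to 120 N. Pads are 22 mm wide; open, the fingers measure 114 mm over their backs; the gripper's body (76 mm by 85 mm) begins 54 mm behind the grasp point. The pads swing forward as they close: fully open they stand 13 mm farther back than shut.
Start: joints at [0.902, 0.158, 1.597, -0, 1.386, -0.21], TCP at [0.255, 0.516, 0.231] pointing down, gripper open.
Joint ranges: [-2.91, 2.91], [-0.94, 2.29], [0.18, 2.7], [-1.29, 4.43], [0.17, 2.64], [-3, 3]. Speed limits (rad/s): [2.57, 2.57, 3.14, 3.14, 3.14, 3.14].

### API

Orientations are given as [roll, pitch, yaw] about the fixed x, y, z axes, in that order (R = Rz(yaw) Ry(pitch) Rx(roll)).
In Python, from bench import arm, eyes gives the robot as it stands.
- The arm moves only by the shell command python3 -m jog 'ROWS' [FORCE]. ROWS is text: rows parted by semicolons, each of 5 numbers parted by spaces: the shift along the tool's x, y, z in units of 60 mm (1.0 is 60 mm), then the turn about the tool's z in units of 5 degrees (1.0 is 5 degrees), then the closure in counts, from 0 (fully open) to 255 (shut). A call has 1 to 5 rows; each row is the pose to reach, as a shift and turn from the pose commanded when the call began, along the tool's axes at that moment; what a row does not reach only later rows make up. A row lasts 1/8 s, in which the tool goes at most 62.5 mm and 10.7 degrees, less where a joint would pass 70% of its speed; a pose out of reach is approached as far as the arm can. A call with a gripper value outside its range is refused whole. The fingers move at their own pace and stop on an object; FORCE is the grip in N (left out, the last holds). Time passes only in rows, so rows that repeat a pose let the fingers close. It gives the time, the measured TCP pose, the force, the opening and the grip force at its end, in the units of the state.
- arm.get_state(): the state, without advancing time (a new reading comes with each control period).
- eyes.read_camera(name): name is "side" or "top" or "wrist"; returns the picture (384x512x3 uint8, blue, green, red); there is no depth.
- eyes.calibration(name): a dict with "vertical_fov" (degrees; the focal length in pixels is half the picture's height over the tangent of half this angle, whatever the lens; pixels are square), "cx", "cy" (the principal point, pixels), "rvec" (rotation vector, rad) and "tvec" (3), from world to camera coordinates, as OpenCV has them. Camera axes: x right, y down, z forward; pixel columns grow to the right and rows downward; lengths in m; the calibration is good to about 2 mm. A picture is of the moment at which its call begins: read the wrist's pose just before it. calibration takes no time and is no camera call; for the wrist camera it gives the pose at the moment of the call.
- arm.finish_job(): hands the job in; it is judged then, once.
The state is a dict: "t": time; "q": joint angles; "joint_velocities": joint speeds; "joint_torque": joint torques, N m; "tcp_pos": TCP position; "eef_rot": TCP orientation; "force": force on the tool from outside, world axes, zero at the start; "wrist_torque": the same for the moment, N m; "width": finger opening in m; "grip_force": force on a finger pad.
Only numpy, scipy, OpenCV 4.12 (cv2) and the standard library are available. Lean on these libraries where they do the work, as an engineer would, in place of code of your own. Each camera call takes 0.05 s, during which the arm holds its last target. There are 200 camera calls.

### The job

Slide the flat dark grey sample carrier along its docking track until it is fully home against the end stop. It floats too high on its sprung bed to pass, so press it down hard with the fingertips on the grooved thumb pad and keep pressing while you push it in under the lip and the drag spring of the hold-down bridge; then let go, leaving it held there. Only press and push it: do not squeeze, lift or force it, and leave the jar, the tape roll and the tube cutter where they are.

Things in the scene. Friction and masses are not known exactly. Their poses are not given: they have to be found in the camera images.
- track: docking track fixed on the bench: aluminium base 290 x 100 x 6 mm (x -175 to 115), two rails along it (inner faces y = +/-30 mm, tops 24 mm above the bench), a dark steel bridge across its far part (x 20 to 86 mm, y +/-41 mm, underside 25.5, top 35 mm above the bench). Origin on the bench surface; +x is the direction in which the carrier is pushed in, z up
- lip (a point): middle of the lower front edge of the bridge (its entry lip), at x = 20 mm of the track, 25.5 mm above the bench: the carrier's top must be below it to pass
- stop (a point): middle of the near face of the end stop under the far end of the bridge, at track x = 85 mm, y = 0; 18 mm above the bench. The carrier's nose rests against it when home
- carrier: loose flat dark grey plate 140 x 56 x 12 mm, 0.2 kg, on the sprung bed between the rails, its square nose (+x of itself, beside a white disc on its top) towards the bridge, 15 to 35 mm short of the lip at the start. Origin at the middle of its underside, x along its length, z up. Home, its origin is at x = 15 mm of the track
- pad (a point): middle of the grooved thumb pad, the top of the carrier's rear 45 mm (carrier x -70 to -25), 12 mm above its underside and 45 mm behind its origin; 30 mm above the bench at the start
- bed (a joint): how far the sprung bed under the carrier is pressed down, m: 0 at rest (carrier top 30 mm above the bench) to 0.009 at its bottom stop (carrier top 21 mm); beyond 0.0045 the carrier's top is under the lip. The finger needs about 4 N to start it, 10 N at 4.5 mm, 16 N at the bottom. Released with its nose under the bridge, the carrier is lifted against the lip and held (about 0.0045)
- leaf (a joint): lift of the drag spring, rad: two steel tongues 13 x 38 mm seen in the bridge's window, rooted behind the lip and sloping down inwards. 0 with nothing under them (tips about 19.5 mm above the bench) to 0.16 flat against the bridge. A carrier under them lifts them; they press with about 2 to 4 N
- ferrule_jar: bystander: small screw jar, 44 mm across, 46 mm high, on the bench beside the track; origin at the middle of its underside
- tape_roll: bystander: roll of tape lying flat, 78 mm across, 19 mm high, on the bench beside the track; origin at the middle of its underside
- tube_cutter: bystander: hand tube cutter 34 x 180 x 26 mm lying on the bench beside the track, its length along its y; origin at the middle of its underside
- rib (a point): top middle of the cross rib at the front of the thumb pad (carrier x -25 to -17 mm, 52 mm wide, 8 mm high, top 20 mm above the carrier's underside): a fingertip on the pad pushes forward against its rear face. With the carrier home it is still 22 mm short of the lip
There are look-alikes about, which are no part of the job. Of the things that look like the carrier, the largest one is meant.

How it is judged:
On the way:
1. pressed down by the fingers, the carrier's nose is under the lip (contact force between the fingers and carrier above 3 N and value of joint bed above 0.0035 m and x of carrier in the frame of track above -0.046 m), for 0.06 s.
At the end, for the whole second after the job is handed in: the carrier lies level and at rest within 5 mm of the end stop, its top held under the bridge (underside less than 15.5 mm above the bench, bed still down by more than 2.5 mm) with the drag spring resting on it (lifted by more than 0.06 rad) (x of carrier in the frame of track above 0.01 m and z of carrier in the frame of track between 0.007 and 0.0155 m and angle between carrier's own z axis and vertical below 0.05 rad and value of joint bed above 0.0025 m and value of joint leaf above 0.06 rad and linear speed of carrier below 0.01 m/s); the robot touches nothing.
It fails at once if the carrier is lifted more than 6 mm off its bed (z of carrier in the frame of track above 0.024 m).
It fails at once if the carrier is tipped by more than 0.15 rad (angle between carrier's own z axis and vertical above 0.15 rad).
It fails at once if the carrier is squeezed, or forced against the fixture (more than 60 N) (contact force between the fingers and carrier above 60 N).
It fails at once if a bystander is shifted by more than 15 mm (distance of any of ferrule_jar, tape_roll, tube_cutter from where it was at the start of the episode above 0.015 m).
It also fails if it takes over 29 s, if anything falls off the work surface, if the arm or the gripper's body presses on something with over 40 N, if the wrist force passes 120 N, or if a joint passes its speed limit or range.

## Working session

There is one attempt and no reset: what is moved stays moved. The work goes in short steps, Python scripts to look and compute and a shell command to move; the robot and the scene stay as the last step left them, time stands still between calls to the robot, and variables do not carry over. Pictures are saved under pics/ and viewed, at most 10 in all, crops included, and the job is handed in when it is done.

```bash
mkdir -p pics; cat > h.py <<'E'
import numpy as np,cv2
from bench import arm,eyes
def cal(n):
    c=eyes.calibration(n);f=192/np.tan(np.radians(c["vertical_fov"])/2)
    R=cv2.Rodrigues(np.array(c["rvec"],float))[0];return f,c["cx"],c["cy"],R,np.array(c["tvec"],float).ravel(),c
def ray(n,uv,z,k=None):
    f,cx,cy,R,t,_=k or cal(n);o=-R.T@t
    d=R.T@np.array([(uv[0]-cx)/f,(uv[1]-cy)/f,1]);return o+d*(z-o[2])/d[2]
def proj(n,p,k=None):
    f,cx,cy,R,t,_=k or cal(n);q=R@np.array(p)+t;return np.array([f*q[0]/q[2]+cx,f*q[1]/q[2]+cy])
E
python3 - <<'E'
from h import *
for n in("top","side"):
    im=eyes.read_camera(n);cv2.imwrite(f"pics/{n}0.png",im);print(eyes.calibration(n))
s=arm.get_state();print(s["t"],s["tcp_pos"],s["eef_rot"],s["force"],s["width"])
E
```

```text
{'vertical_fov': 54.45610392379351, 'cx': 257.46072584244786, 'cy': 194.8843869400813, 'rvec': array([ 2.21993496, -1.94894141,  0.23607588]), 'tvec': array([-0.15972885,  0.55794824,  0.96761277])}
{'vertical_fov': 48.537859255283536, 'cx': 254.9008810498158, 'cy': 196.2526167428889, 'rvec': array([ 1.97455476, -1.61624683,  0.56918185]), 'tvec': array([-0.21622015,  0.46685082,  0.67422601])}
0.1 [0.25430124 0.51509428 0.23039561] [-3.13989979e+00 -3.68564627e-04  2.68281914e+00] [-0.16803652  0.0143001  -0.36790799] 0.08536007179934907
```

View pics/top0.png

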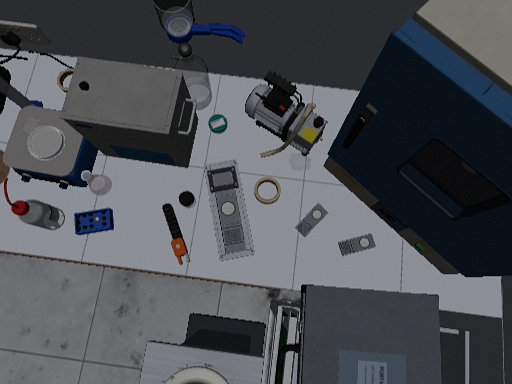

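View pics/side0.png

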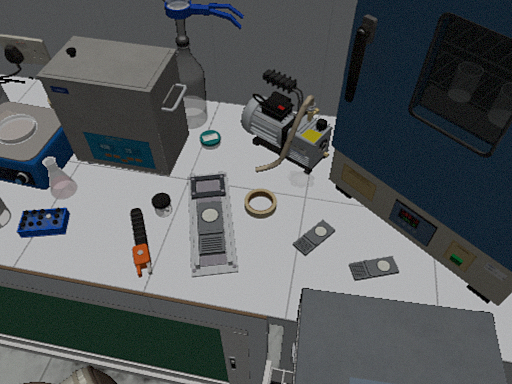

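The track runs from about (236,255) to (222,163) in the top view, with the bridge at the upper end and the carrier at about (229,215). The jar, the cutter and the tape lie beside it. I'll enlarge both views to pick points.

```bash
python3 - <<'E'
import cv2,numpy as np
a=cv2.imread("pics/top0.png")[150:270,190:270];b=cv2.imread("pics/side0.png")[165:285,175:255]
f=lambda i:cv2.resize(i,None,fx=5,fy=5,interpolation=cv2.INTER_CUBIC)
cv2.imwrite("pics/crop0.png",np.hstack([f(a),f(b)])[:600,:800])
E
```

```text
(no output)
```

View pics/crop0.png

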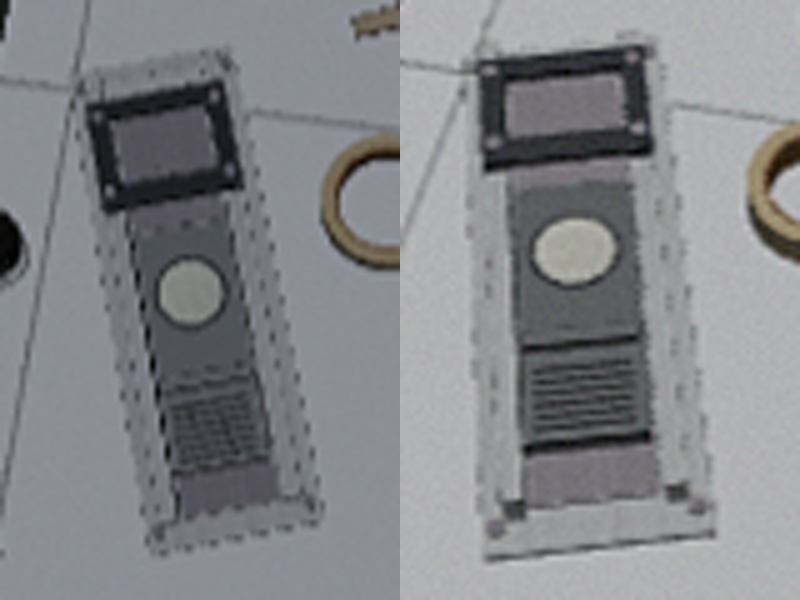

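The crop shows the bridge's dark frame, the carrier with its white disc, the grooved pad and the base corners. I'll fit a planar pose to the corners, then find the carrier's x from its disc, nose and rear edge.

```bash
python3 - <<'E'
from h import *
from scipy.optimize import least_squares
T=lambda x,y:(190+x/5-.4,150+y/5-.4); S=lambda x,y:(175+x/5-.4,165+y/5-.4)
kt,ks=cal("top"),cal("side")
obs=[("top",T(150,555),-175,50,6),("top",T(320,520),-175,-50,6),("top",T(232,48),115,-50,6),("top",T(80,72),115,50,6),
("top",T(108,213),20,41,35),("top",T(242,185),20,-41,35),("top",T(87,108),86,41,35),("top",T(220,80),86,-41,35),
("side",S(87,560),-175,50,6),("side",S(315,533),-175,-50,6),("side",S(85,170),20,41,35),("side",S(253,153),20,-41,35),("side",S(78,62),86,41,35),("side",S(248,45),86,-41,35)]
P=np.array([ray(n,uv,z/1000,kt if n=="top" else ks)[:2] for n,uv,x,y,z in obs]);L=np.array([[x,y] for _,_,x,y,_ in obs])/1000
R=lambda a:np.array([[np.cos(a),-np.sin(a)],[np.sin(a),np.cos(a)]])
r=least_squares(lambda p:(L@R(p[2]).T+p[:2]-P).ravel(),[.6,.1,0.],loss="soft_l1",f_scale=.003)
p=r.x;print("track",p,"deg",np.degrees(p[2]));print(np.round((L@R(p[2]).T+p[:2]-P)*1000,1).tolist())
tr=lambda n,uv,z,k:(R(p[2]).T@(ray(n,uv,z,k)[:2]-p[:2])*1000).round(1)
print("disc",tr("top",T(191,291),.03,kt),tr("side",S(174,251),.03,ks))
print("rear",tr("top",T(224,468),.03,kt),tr("side",S(187,440),.03,ks),"rib top-rear/front",tr("side",S(182,345),.038,ks),tr("side",S(180,338),.038,ks),tr("top",T(210,385),.038,kt))
print("nose",tr("top",T(180,228),.03,kt),tr("side",S(170,185),.03,ks))
np.save("track.npy",p)
s=arm.get_state();print(s["eef_rot"])
E
```

```text
track [0.56578843 0.00388704 0.32145914] deg 18.41825203883517
[[-1.8, -0.8], [-2.0, -3.2], [0.7, -1.3], [-4.0, 5.3], [-0.5, 1.8], [-1.0, -2.2], [1.5, 0.6], [0.5, -3.0], [-1.0, 1.8], [-1.1, -0.8], [3.9, 2.2], [4.3, -0.4], [1.7, -0.2], [0.3, 1.3]]
disc [-33.    0.5] [-33.4   1.3]
rear [-135.7   -0.3] [-135.4    1.1] rib top-rear/front [-91.5   0.2] [-87.6   0.8] [-89.6  -1. ]
nose [4.6 0.3] [5.6 1. ]
[-3.13989979e+00 -3.68564627e-04  2.68281914e+00]
```

```bash
cat >> h.py <<'E'
from scipy.spatial.transform import Rotation as Ro
def state():
    s=arm.get_state();p=np.load("track.npy");y=Ro.from_euler("xyz",s["eef_rot"])
    c,q=np.cos(p[2]),np.sin(p[2]);d=np.array(s["tcp_pos"])[:2]-p[:2]
    print("t",round(s["t"],2),"track xy mm",np.round([1e3*(c*d[0]+q*d[1]),1e3*(-q*d[0]+c*d[1])],1),"z",round(s["tcp_pos"][2]*1e3,1),"F",np.round(s["force"],1),"w",round(s["width"],4),"yawerr",round((np.degrees(s["eef_rot"][2]-p[2])-180+180)%360-180,2))
    return s,y
def go(tx,ty,z):
    s,y=state();p=np.load("track.npy");c,q=np.cos(p[2]),np.sin(p[2])
    w=np.array([p[0]+(c*tx-q*ty)/1e3,p[1]+(q*tx+c*ty)/1e3,z/1e3])
    print("world",w.round(4),"units",(y.inv().apply(w-s["tcp_pos"])/.06).round(3))
E
python3 -c "
from h import *
go(-104,0,100);go(-104,0,200)"
```

```text
t 0.1 track xy mm [-134.   583.4] z 230.4 F [-0.2  0.  -0.4] w 0.0854 yawerr -44.7
world [ 0.4671 -0.029   0.1   ] units [-7.197 -6.556  2.182]
t 0.1 track xy mm [-134.   583.4] z 230.4 F [-0.2  0.  -0.4] w 0.0854 yawerr -44.7
world [ 0.4671 -0.029   0.2   ] units [-7.196 -6.559  0.515]
```

```bash
python3 -m jog '-0.75 -0.68 0 -1.8 255;-1.5 -1.36 0 -3.6 255;-2.25 -2.04 0 -5.4 255;-3 -2.72 0 -7.2 255;-3.75 -3.4 0 -8.94 255'; python3 -c "
from h import *
go(-104,0,110)"
```

```text
t: 0.72
tcp_pos: [0.3628, 0.2411, 0.2311]
eef_rot: [-3.141, -0.0, -2.835]
force: [1.1, 0.2, 0.5]
width: -0.0
grip_force: 0.0
t 0.72 track xy mm [-117.6  289.2] z 231.1 F [1.1 0.2 0.5] w -0.0 yawerr -0.84
world [ 0.4671 -0.029   0.11  ] units [-0.298 -4.816  2.019]
```

```bash
python3 -m jog '-0.06 -0.96 0.3 -0.17 255;-0.12 -1.93 0.6 -0.17 255;-0.18 -2.89 1.1 -0.17 255;-0.24 -3.85 1.6 -0.17 255;-0.3 -4.82 2.0 -0.17 255' >/dev/null; python3 -m jog '0 0 0 0 255;0 0 0 0 255' >/dev/null; python3 - <<'E'
from h import *
go(-104,0,60)
k=cal("wrist");im=eyes.read_camera("wrist");b=eyes.read_camera("side")
print("expected pad/rib/disc px",[proj("wrist",[.5658+.9488*x-0,.0039+.316*x,z],k).round() for x,z in((-.111,.03),(-.0915,.038),(-.033,.03))])
cv2.imwrite("pics/w1.png",np.hstack([im[:, :],])); 
E
```

```text
t 1.6 track xy mm [-105.4    7. ] z 113.3 F [ 1.  -0.3  0.3] w 0.0002 yawerr -0.31
world [ 0.4671 -0.029   0.06  ] units [-0.024 -0.118  0.888]
expected pad/rib/disc px [array([249., 185.]), array([249., 209.]), array([250., 262.])]
```

View pics/w1.png

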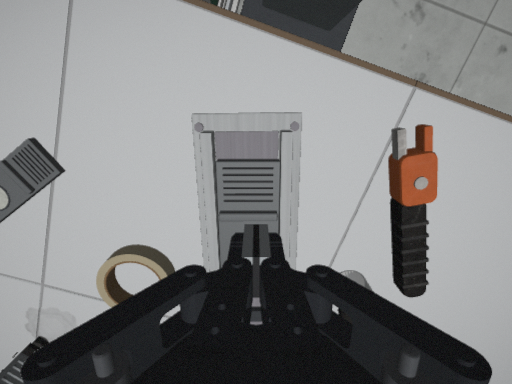

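The wrist view shows the grooved pad at rows 160–212 with the carrier centred at column 249, which agrees with the estimate. The way down is clear.

```bash
python3 -m jog '0 -0.118 0.4 -0.06 255;0 -0.118 0.9 -0.06 255;0 -0.118 1.2 -0.06 255;0 -0.118 1.2 -0.06 255;0 -0.118 1.2 -0.06 255' 60 ; python3 -c "
from h import *
go(-105.5,0,30)"
```

```text
t: 2.33
tcp_pos: [0.467, -0.0293, 0.0427]
eef_rot: [-3.14, 0.002, -2.818]
force: [0.5, 1.0, -0.8]
width: 0.0002
grip_force: 0.0
t 2.33 track xy mm [-104.2   -0.3] z 42.7 F [ 0.5  1.  -0.8] w 0.0002 yawerr 0.1
world [ 0.4657 -0.0294  0.03  ] units [0.022 0.006 0.212]
```

```bash
python3 -m jog '0.05 0 0.12 0 255;0.05 0 0.2 0 255;0.05 0 0.24 0 255;0.05 0 0.28 0 255;0.05 0 0.28 0 255'; python3 -c "
from h import *
go(-105.5,0,23)"
```

```text
t: 2.95
tcp_pos: [0.4634, -0.0308, 0.0253]
eef_rot: [3.141, -0.001, -2.82]
force: [-3.9, 0.7, 9.9]
width: 0.0
grip_force: 4.8
t 2.95 track xy mm [-108.1   -0.5] z 25.3 F [-3.9  0.7  9.9] w 0.0 yawerr 0.02
world [ 0.4657 -0.0294  0.023 ] units [-0.044  0.008  0.039]
```

```bash
python3 -m jog '0 0 0.03 0 255;0 0 0.055 0 255;-0.04 0 0.055 0 255;-0.08 0 0.055 0 255;-0.12 0 0.055 0 255'; python3 -c "
from h import *
state()"
```

```text
t: 3.58
tcp_pos: [0.4696, -0.0291, 0.0223]
eef_rot: [-3.141, -0.003, -2.819]
force: [-7.3, -2.6, 14.2]
width: -0.0004
grip_force: 6.7
t 3.58 track xy mm [-101.7   -0.9] z 22.3 F [-7.3 -2.6 14.2] w -0.0004 yawerr 0.07
```

```bash
python3 -m jog '-0.06 0 0 0 255;-0.12 0 0 0 255;-0.18 0 0 0 255;-0.24 0 0 0 255;-0.3 0 0 0 255'; python3 - <<'E'
from h import *
state()
im=eyes.read_camera("side");cv2.imwrite("pics/s2.png",cv2.resize(im[150:290,150:290],None,fx=4,fy=4))
E
```

```text
t: 4.2
tcp_pos: [0.4868, -0.0235, 0.0224]
eef_rot: [-3.141, -0.003, -2.819]
force: [-7.0, -3.6, 12.2]
width: 0.0003
grip_force: 6.7
t 4.2 track xy mm [-83.6  -1. ] z 22.4 F [-7.  -3.6 12.2] w 0.0003 yawerr 0.06
```

View pics/s2.png

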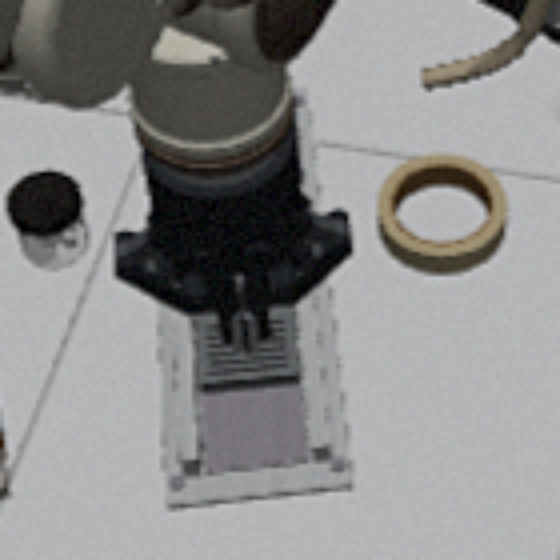

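The carrier is moving with the fingers: its rear edge went from row 253 to 246. I'll keep pushing.

```bash
python3 -m jog '-0.08 0 0 0 255;-0.16 0 0 0 255;-0.24 0 0 0 255;-0.32 0 0 0 255;-0.4 0 0 0 255'; python3 -c "
from h import *
state()"
```

```text
t: 4.88
tcp_pos: [0.5096, -0.0159, 0.0224]
eef_rot: [-3.141, -0.003, -2.819]
force: [-7.6, -3.4, 14.2]
width: 0.0002
grip_force: 6.7
t 4.88 track xy mm [-59.6  -1. ] z 22.4 F [-7.6 -3.4 14.2] w 0.0002 yawerr 0.06
```

```bash
python3 -m jog '-0.08 0 0 0 255;-0.16 0 0 0 255;-0.24 0 0 0 255;-0.32 0 0 0 255;-0.4 0 0 0 255'; python3 -m jog '-0.03 0 0 0 255;-0.06 0 0 0 255;-0.09 0 0 0 255;-0.12 0 0 0 255;-0.15 0 0 0 255'; python3 -c "
from h import *
state()"
```

```text
t: 5.5
tcp_pos: [0.5316, -0.0083, 0.022]
eef_rot: [3.142, -0.004, -2.819]
force: [-9.2, -4.7, 12.2]
width: 0.0003
grip_force: 8.0
t: 6.12
tcp_pos: [0.54, -0.0054, 0.022]
eef_rot: [3.141, -0.004, -2.819]
force: [-8.6, -2.8, 11.8]
width: 0.0003
grip_force: 8.0
t 6.12 track xy mm [-27.4  -0.7] z 22.0 F [-8.6 -2.8 11.8] w 0.0003 yawerr 0.06
```

Now small steps until the stop shows in the force.

```bash
python3 -m jog '-0.03 0 0 0 255;-0.06 0 0 0 255;-0.08 0 0 0 255'; python3 -m jog '-0.03 0 0 0 255;-0.03 0 0 0 255'; python3 -c "
from h import *
state()"
```

```text
t: 6.5
tcp_pos: [0.5446, -0.0039, 0.0221]
eef_rot: [3.141, -0.004, -2.819]
force: [-9.2, -2.7, 11.3]
width: -0.0
grip_force: 8.0
t: 6.75
tcp_pos: [0.5465, -0.0033, 0.0221]
eef_rot: [3.142, -0.004, -2.819]
force: [-7.5, -2.6, 12.1]
width: 0.0003
grip_force: 7.8
t 6.75 track xy mm [-20.6  -0.7] z 22.1 F [-7.5 -2.6 12.1] w 0.0003 yawerr 0.06
```

```bash
python3 -m jog '-0.02 0 0 0 255;-0.04 0 0 0 255;-0.04 0 0 0 255'; python3 -m jog '-0.02 0 0 0 255;-0.04 0 0 0 255;-0.04 0 0 0 255';  python3 -c "
from h import *
state()"
```

```text
t: 7.12
tcp_pos: [0.5485, -0.0026, 0.0221]
eef_rot: [3.141, -0.004, -2.819]
force: [-9.1, -3.3, 12.9]
width: -0.0003
grip_force: 8.1
t: 7.5
tcp_pos: [0.5486, -0.0026, 0.0216]
eef_rot: [3.141, -0.01, -2.818]
force: [-16.5, -7.2, 16.9]
width: 0.0003
grip_force: 11.5
t 7.5 track xy mm [-18.4  -0.7] z 21.6 F [-16.5  -7.2  16.9] w 0.0003 yawerr 0.1
```

The tip has stalled at the stop and the force has risen to 18 N. I'll ease off the overshoot, lift clear and back away.

```bash
python3 -m jog '0.025 0 -0.03 0 255;0.03 0 -0.12 0 255;0.05 0 -0.3 0 255;0.1 0 -0.7 0 255;0.5 0 -1.2 0 255'; python3 -m jog '1 0 -0.6 0 255;2 0 -1 0 255;2 0 -1 0 255;2 0 -1 0 255' ; python3 - <<'E'
from h import *
s,_=state()
t=eyes.read_camera("top");im=eyes.read_camera("side")
f=lambda i:cv2.resize(i,None,fx=4,fy=4,interpolation=cv2.INTER_CUBIC)
cv2.imwrite("pics/end.png",np.hstack([f(t[140:280,180:280]),f(im[155:295,165:265])]))
E
```

```text
t: 8.12
tcp_pos: [0.5245, -0.0105, 0.0947]
eef_rot: [-3.141, 0.002, -2.819]
force: [-0.3, -0.6, -0.2]
width: 0.0001
grip_force: 0.0
t: 8.62
tcp_pos: [0.4106, -0.0489, 0.1543]
eef_rot: [-3.14, 0.002, -2.821]
force: [0.8, 0.4, -0.3]
width: -0.0001
grip_force: 0.0
t 8.62 track xy mm [-163.9   -1. ] z 154.3 F [ 0.8  0.4 -0.3] w -0.0001 yawerr -0.03
```

View pics/end.png

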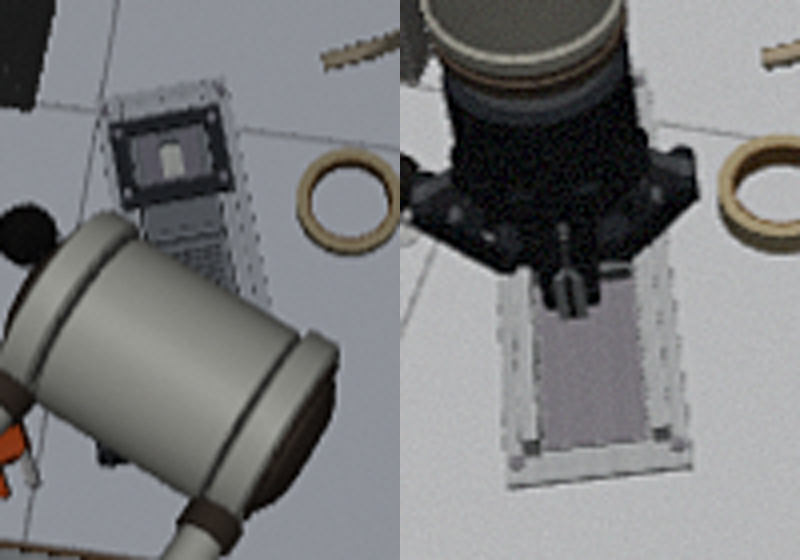

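The white disc shows between the tongues in the bridge window at crop pixel (172,160), with the rib just short of the lip. I'll check the carrier's x from the top picture, using the disc and the rib.

```bash
python3 - <<'E'
from h import *
p=np.load("track.npy");c,q=np.cos(p[2]),np.sin(p[2])
for n,(u,v),z in(("rib front",(186,238),.033),("rib rear",(188,246),.033),("lip",(176,203),.035),("disc",(172,159),.0255),("disc lower edge",(175,178),.0255)):
    d=ray("top",(180+u/4-.4,140+v/4-.4),z)[:2]-p[:2];print(n,(c*d[0]+q*d[1])*1e3)
# rear edge in side view
d=ray("side",(165+155-0.4+0*1,0),.02) if 0 else None
d=ray("side",(165+(615-400)/4-.4,155+270/4-.4),.022)[:2]-p[:2];print("rear",(c*d[0]+q*d[1])*1e3)
E
```

```text
rib front -7.694365381221044
rib rear -13.741692254325654
lip 18.58087698256605
disc 54.34349017564484
disc lower edge 39.77029715118898
rear -50.77967900487668
```

The estimates average out at home but scatter. One wrist picture from here should settle it.

```bash
python3 -m jog '1 0 -1 0 255;1.5 3 -2 0 255;1.5 4 -2 0 255;1.5 5 -2 0 255;1.5 5 -2 0 255' >/dev/null; python3 - <<'E'
from h import *
state()
t=eyes.read_camera("top");im=eyes.read_camera("side")
f=lambda i:cv2.resize(i,None,fx=5,fy=5,interpolation=cv2.INTER_CUBIC)
cv2.imwrite("pics/end2.png",np.hstack([f(t[150:270,190:270]),f(im[165:285,175:255])]))
E
```

```text
t 9.35 track xy mm [-247.2  238.8] z 262.0 F [ 1.   0.3 -0.3] w 0.0 yawerr -0.01
```

View pics/end2.png

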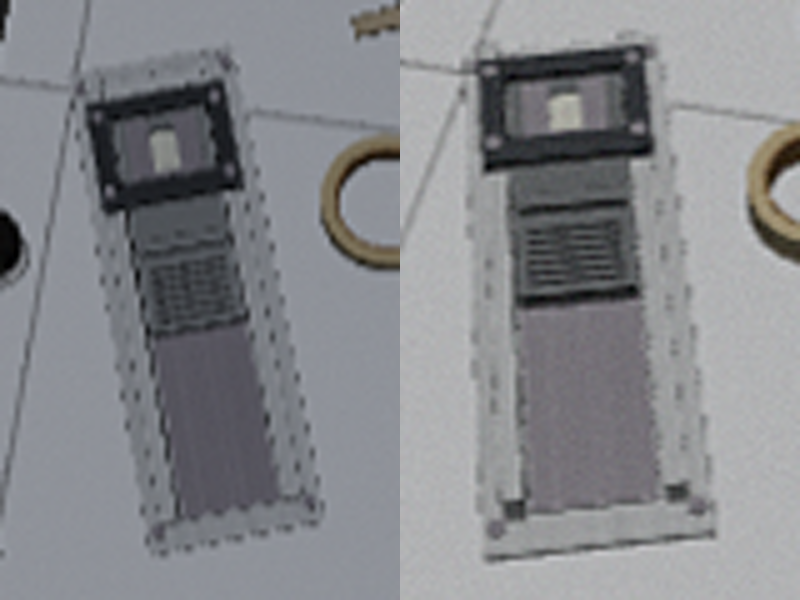

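The rear edge of the carrier is now at crop pixel (197,331) in the top view and (177,295) in the side view.

```bash
python3 - <<'E'
from h import *
p=np.load("track.npy");c,q=np.cos(p[2]),np.sin(p[2])
for n,u,v,z in(("top",190+197/5-.4,150+331/5-.4,.0255),("side",175+177/5-.4,165+293/5-.4,.0255),("side",175+174/5-.4,165+207/5-.4,.0335)):
    d=ray(n,(u,v),z)[:2]-p[:2];print(n,(c*d[0]+q*d[1])*1e3)
E
```

```text
top -55.55628717373998
side -54.03778551600176
side -10.522193069300316
```

Home puts the rear edge at −55 mm and the rear face of the rib at −10 mm, and both match. I'll hand in.

```bash
python3 -c "
from bench import arm
print(arm.finish_job())"
```

```text
the job is handed in; nothing more can be done
None
```

The carrier is home against the end stop, held under the bridge lip and drag spring, and the arm is clear; I handed the job in at about 9.5 s, but no verdict was returned.

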